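Present the bearing ball to the right bin

TASK

Lift the steel parts dish by its handle, with the loose bearing ball lying in it, and turn it level through about a quarter turn, left or right, so that its pouring lip squarely faces the bin that holds the spare bearing balls (not the one with hex nuts). Bring the lip in over that bin's low front edge, down between its two sides without touching the bin, and finish while still holding the dish there, still and level with the ball in the middle, ready for me to look at the ball before it is tipped in. Keep the ball in the middle of the dish all the way and leave the things round about where they are.

Things in the scene. Friction and masses are not known exactly. Their poses are not given: they have to be found in the camera images.
- dish: round parts dish of pressed steel, 145 across (150 over the handle), 0.2 to 0.5 kg, loose on the bench; origin at the centre of its underside, z up. Rim 38 high; floor dished to a radius of 200, flat in the middle (16 across). An open pouring lip 52 wide sticks out along its +x, which at the start points away from the robot within 15 degrees. A strap handle arches over the middle along its y, legs at 73, top 124 high
- dish_grip (a point): centre of the handle's red grip, straight above the dish's centre and 112 above its underside: a bar 80 long along the dish's y, 14 thick along the dish's x (grasp across this), 24 high, flat sides; the space below it is open down to the ball, whose top is 28 above the dish's underside
- dish_lip (a point): middle of the end of the pouring lip, at 118, 0, 11.5 in the dish's frame; the lip's underside is 1.5 lower, the tops of its sides 15 higher
- dish_middle (a point): middle of the dished floor, 3 above the dish's underside
- ball_center (a point): centre of the loose steel bearing ball, 25 in diameter, 0.064 kg, that lies in the middle of the dish and rolls freely: it swings outwards if the dish is tilted or jerked sideways
- bin_left: blue plastic picking bin, fixed, on the left (+y); 150 long (its x), 118 wide over the rims (its y), 80 high, inner width 104; origin at the centre of its underside. Its low front, 35 high, is at its -x end and faces the dish; x points from the front into the bin. The sides slope from 80 high, 40 behind the front, down to 35 at the front
- bin_right: blue plastic picking bin, fixed, on the right (-y); 150 long (its x), 118 wide over the rims (its y), 80 high, inner width 104; origin at the centre of its underside. Its low front, 35 high, is at its -x end and faces the dish; x points from the front into the bin. The sides slope from 80 high, 40 behind the front, down to 35 at the front
- bin_left_front (a point): middle of the top edge of the left bin's low front, 35 above the bench; its x, y, z axes are the bin's
- bin_right_front (a point): middle of the top edge of the right bin's low front, 35 above the bench; its x, y, z axes are the bin's
- spare_balls: pile of nine steel bearing balls, 25 each, lying fixed on the floor of one bin, within 45 of the pile's middle and up to 48 above the bench; origin at the middle of the pile's underside, within 15 of that bin's centre. The bin that holds it changes
- hex_nuts: pile of eight dark hex nuts, lying fixed in the other bin, within 52 of the pile's middle and up to 30 above the bench; origin at the middle of its underside
- jar_nuts: bystander: screw-top jar 68 across, 95 high, behind the dish; origin under its centre
- screwdriver: bystander: yellow-handled screwdriver 170 long, 33 high, back left of the dish; origin under its centre
- pliers: bystander: red-handled pliers 161 long, 12 high, front right of the dish; origin under its centre
- hinge: bystander: folded brass butt hinge 64 x 76 x 7, behind the dish; origin under its centre

How it is judged:
On the way, in this order (a step that is already met when the one before it is completed fails the run):
1. the dish is lifted clear of the bench (underside over 15 mm up), level within 3.4 degrees, the ball within 15 mm of its middle (height (world z) of dish above 0.015 m and angle between dish's own z axis and vertical below 0.06 rad and horizontal distance between ball_center and dish_middle below 0.015 m and z of ball_center in the frame of dish between 0.008 and 0.024 m), for 0.2 s.
2. held in the air and level, the dish is turned until its lip points to the bin with the spare balls, within 12.6 degrees of square, the ball within 15 mm of its middle (all of step 1 and ((horizontal distance between spare_balls and bin_left below 0.05 m and angle between the x axis of dish and the x axis of bin_left, either way round below 0.22 rad and x of bin_left in the frame of dish above 0.1 m) or (horizontal distance between spare_balls and bin_right below 0.05 m and angle between the x axis of dish and the x axis of bin_right, either way round below 0.22 rad and x of bin_right in the frame of dish above 0.1 m))), for 0.2 s.
At the end, for the whole second after the job is handed in: The fingers hold the dish still, over 15 mm up, touching no bin, level within 3.4 deg, ball within 15 mm of its middle; lip end in the bin with the spare balls: 10 to 48 mm past the front edge, 2 to 42 mm above it, within 25 mm of the centre line, square within 12.6 deg (all of step 1 and ((horizontal distance between spare_balls and bin_left below 0.05 m and angle between the x axis of dish and the x axis of bin_left, either way round below 0.22 rad and x of bin_left in the frame of dish above 0.1 m and x of dish_lip in the frame of bin_left_front between 0.01 and 0.048 m and y of dish_lip in the frame of bin_left_front between -0.025 and 0.025 m and z of dish_lip in the frame of bin_left_front between 0.002 and 0.042 m) or (horizontal distance between spare_balls and bin_right below 0.05 m and angle between the x axis of dish and the x axis of bin_right, either way round below 0.22 rad and x of bin_right in the frame of dish above 0.1 m and x of dish_lip in the frame of bin_right_front between 0.01 and 0.048 m and y of dish_lip in the frame of bin_right_front between -0.025 and 0.025 m and z of dish_lip in the frame of bin_right_front between 0.002 and 0.042 m)) and contact force between the fingers and dish above 2 N and contact force between dish and bin_left below 0.3 N and contact force between dish and bin_right below 0.3 N and linear speed of dish below 0.02 m/s and linear speed of ball below 0.05 m/s); the arm keeps its last pose, push and grip.
It fails at once if the ball leaves the middle of the dish (more than 35 mm from its centre) (horizontal distance between ball_center and dish_middle above 0.035 m).
It fails at once if the dish is tilted by more than 12 degrees (angle between dish's own z axis and vertical above 0.21 rad).
It fails at once if the dish knocks against a bin (contact force between dish and bin_left above 1 N or contact force between dish and bin_right above 1 N).
It fails at once if the jar, screwdriver, pliers or hinge is disturbed (moved more than 20 mm) (distance of any of jar_nuts, screwdriver, pliers, hinge from where it was at the start of the episode above 0.02 m).
It also fails if it takes over 51 s, if anything falls off the work surface, if the arm or the gripper's body presses on something with over 40 N, if the wrist force passes 120 N, or if a joint passes its speed limit or range.

ROBOT

A 6-joint arm with a two-finger parallel gripper is mounted at the origin on a cart in front of the work surface, level with it; the furniture and walls round the work are solid. World frame = base frame: x ahead of the robot, y to its left, z up, the work surface at z = 0. Lengths are in m, angles in rad, forces in N, time in s.
With the tool pointing down it reaches from about 0.3 to 0.875 m from the base axis. Payload 6.4 kg.
Tool frame: the origin (TCP) lies between the finger pads; the fingertips stand manip.tcp_to_tips ahead of it and the grasp point (between the pads) lies 8 mm behind it (manip.tcp_to_tips is the distance from the TCP to the fingertips, in m); z points along the fingers, y is the line along which they close (so a half turn about z gives the same grasp; the last joint's range is limited). The gripper opens to 85 mm and grips with 20 to 120 N. Pads are 22 mm wide; open, the fingers measure 114 mm over their backs; the gripper's body (76 mm by 85 mm) begins 54 mm behind the grasp point. The pads swing forward as they close: fully open they stand 13 mm farther back than shut.
Start: joints at [-1.48, 0.181, 1.607, -0, 1.354, -0.206], TCP at [0.168, -0.55, 0.242] pointing down, gripper open.
Joint ranges: [-2.99, 2.99], [-0.89, 2.07], [0.3, 2.58], [-1.14, 4.28], [0, 2.63], [-3.12, 3.12]. Speed limits (rad/s): [2.57, 2.57, 3.01, 3.14, 3.14, 3.14].

INTERFACE

Orientations are given as a 3x3 rotation matrix whose columns are the frame's x, y, z axes.
In Python, from plant import manip gives the robot as it stands.
- The arm moves only by the tool step_arm, never from a script. Its argument "motion" is a list of rows, each a list of 7 numbers: the shift along the tool's x, y, z in mm, then the turn, a rotation vector about the tool's x, y, z in rad, then the opening, from 0 (shut) to 1 (fully open). In form: [[x, y, z, wx, wy, wz, fingers], ...]. A call has 1 to 5 rows; each row is the pose to reach, as a shift and turn from the pose commanded when the call began, along the tool's axes at that moment; what a row does not reach only later rows make up. A row lasts 1/12 s, in which the tool goes at most 41.7 mm and 7.16 degrees, less where a joint would pass 70% of its speed; a pose out of reach is approached as far as the arm can. A call with a gripper value outside its range is refused whole. The fingers move at their own pace and stop on an object; "grip_force" is the grip in N (left out, the last holds). Time passes only in rows, so rows that repeat a pose let the fingers close. It gives the time, the measured TCP pose, the force, the opening and the grip force at its end, in the units of the state.
- manip.observe(): the state, without advancing time (a new reading comes with each control period).
- manip.grab_frame(name): name is "scene" or "side" or "wrist"; returns the picture (480x640x3 uint8, red, green, blue); there is no depth.
- manip.camera_params(name): a dict with "fx", "fy", "cx", "cy" (pixels), "R" (3x3) and "t" (3): a world point X has camera coordinates R X + t; the wrist camera has in their place "hand_eye" (4x4, takes a point from camera to tool coordinates, whose origin is the TCP and whose axes are the flange's). Camera axes: x right, y down, z forward; pixel columns grow to the right and rows downward; lengths in m; the calibration is good to about 2 mm. A picture is of the moment at which its call begins: read the wrist's pose just before it. camera_params takes no time and is no camera call.
- manip.close_job(): hands the job in; it is judged then, once.
The state is a dict: "clock": time; "qpos": joint angles; "qd": joint speeds; "joint_torque": joint torques, N m; "eef_pos": TCP position; "tcp_rot": TCP orientation; "contact_force": force on the tool from outside, world axes, zero at the start; "wrist_torque": the same for the moment, N m; "grip_width": opening from 0.0 (shut) to 1.0 (fully open); "grip_force": force on a finger pad.
Only numpy, scipy, OpenCV 4.12 (cv2) and the standard library are available. Lean on these libraries where they do the work, as an engineer would, in place of code of your own. Each camera call takes 0.05 s, during which the arm holds its last target. There are 200 camera calls.

## Working session

There is one attempt and no reset: what is moved stays moved. The work goes in short steps, Python scripts to look and compute and a tool call to move; the robot and the scene stay as the last step left them, time stands still between calls to the robot, and variables do not carry over. Pictures are saved under pics/ and viewed, at most 13 in all, crops included, and the job is handed in when it is done.

Besides the shell and the picture viewer there is one more tool, called after "Request:" as name(argument=value, ...) on one line, values as JSON. step_arm: Moves the arm, as the interface text tells. Its arguments: {"type":"object","properties":{"motion":{"type":"array"},"grip_force":{"type":"number"}},"required":["motion"]}

```bash
mkdir -p pics; python3 - <<'E'
from plant import manip
import cv2, numpy as np
s=manip.observe(); print(s['clock'],s['eef_pos'],s['tcp_rot'],manip.tcp_to_tips)
for n in ['scene','side']:
    im=manip.grab_frame(n); cv2.imwrite(f'pics/{n}0.png',im[...,::-1])
    print(n,manip.camera_params(n))
print(manip.camera_params('wrist'))
E
```

```text
0.0 [ 0.16814563 -0.54931799  0.24138293] [[ 9.56268680e-01  2.92489646e-01 -1.37307458e-04]
 [ 2.92489442e-01 -9.56267203e-01  1.72131543e-03]
 [ 3.72164323e-04 -1.68620102e-03 -9.99998509e-01]] 0.011
scene {'fx': 609.7194277728006, 'fy': 609.7194277728006, 'cx': 327.5385387555814, 'cy': 235.08531297612177, 'R': array([[-0.87895055, -0.47667749,  0.01498332],
       [-0.34375596,  0.61145263, -0.71271139],
       [ 0.33057189, -0.63158867, -0.70129736]]), 't': array([0.48514789, 0.26071129, 1.47455078])}
side {'fx': 486.33993365153685, 'fy': 486.33993365153685, 'cx': 322.23114181424603, 'cy': 242.10323726036737, 'R': array([[-0.8069909 , -0.59019787, -0.02078874],
       [-0.39442502,  0.56483742, -0.72483625],
       [ 0.43953907, -0.57673666, -0.68860746]]), 't': array([0.43733887, 0.26174344, 0.89012395])}
{'fx': 338.8709624761454, 'fy': 338.8709624761454, 'cx': 322.10376531709335, 'cy': 233.79458760554306, 'hand_eye': array([[-8.21169006e-04, -9.49827907e-01, -3.12771917e-01,
         7.94513011e-02],
       [ 9.99999659e-01, -8.05927316e-04, -1.78009812e-04,
        -8.65829273e-04],
       [-8.29927445e-05, -3.12771956e-01,  9.49828246e-01,
        -1.31916987e-01],
       [ 0.00000000e+00,  0.00000000e+00,  0.00000000e+00,
         1.00000000e+00]])}
```

View pics/scene0.png

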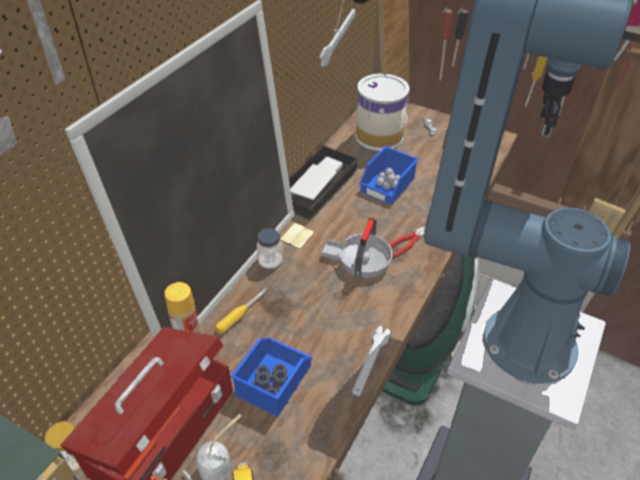

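View pics/side0.png

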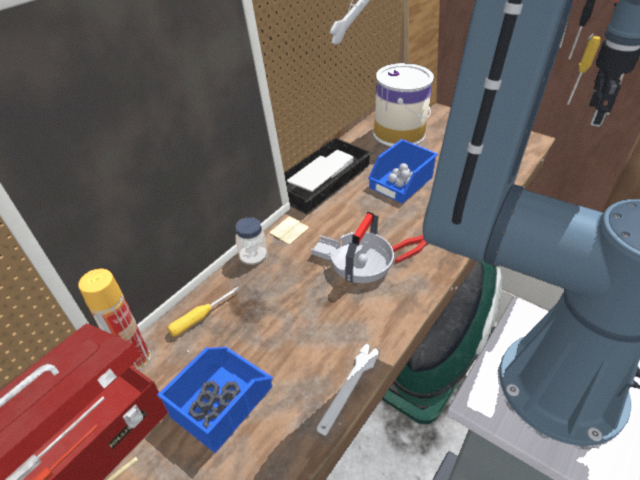

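The scene view shows the spare balls (387,178) in the far, right-hand (-y) bin and the nuts (270,375) in the left bin. The red grip is near (368,231) in scene and (363,228) in side, with the dish at (365,255) in scene. Next I'll crop both views larger.

```bash
cat > h.py <<'E'
import cv2, numpy as np
from plant import manip
def P(n,s=None):
    c=manip.camera_params(n)
    K=np.array([[c['fx'],0,c['cx']],[0,c['fy'],c['cy']],[0,0,1]])
    if 'R' in c: return K,np.array(c['R']),np.array(c['t'])
    T=np.eye(4);T[:3,:3]=s['tcp_rot'];T[:3,3]=s['eef_pos']
    W=np.linalg.inv(T@np.array(c['hand_eye'])); return K,W[:3,:3],W[:3,3]
def tri(obs):  # list of ((K,R,t),(u,v))
    A=[];b=[]
    for (K,R,t),uv in obs:
        d=R.T@np.linalg.solve(K,[*uv,1]);d/=np.linalg.norm(d);o=-R.T@t
        M=np.eye(3)-np.outer(d,d);A.append(M);b.append(M@o)
    A=np.vstack(A);b=np.hstack(b);x=np.linalg.lstsq(A,b,rcond=None)[0]
    return x,np.linalg.norm(A@x-b)
def plane(cam,uv,z):
    K,R,t=cam;d=R.T@np.linalg.solve(K,[*uv,1]);o=-R.T@t
    return o+d*(z-o[2])/d[2]
def proj(cam,X):
    K,R,t=cam;c=K@(R@np.asarray(X)+t);return c[:2]/c[2]
E
python3 - <<'E'
from h import *
out=[]
for n,(x,y,w) in {'scene':(310,135,130),'side':(300,130,140)}.items():
    im=cv2.imread(f'pics/{n}0.png'); c=im[y:y+w+20,x:x+w]
    out.append(cv2.resize(c,(400,int(400*(w+20)/w)),interpolation=cv2.INTER_CUBIC)[:455])
    print(n,'scale',400/w)
cv2.imwrite('pics/crop0.png',np.hstack(out))
S,D=P('scene'),P('side')
print('grip',tri([(S,(368,231)),(D,(363,228))]))
E
```

```text
scene scale 3.076923076923077
side scale 2.857142857142857
grip (array([ 0.45428762, -0.03029983,  0.13305188]), np.float64(0.0023954275746309785))
```

View pics/crop0.png

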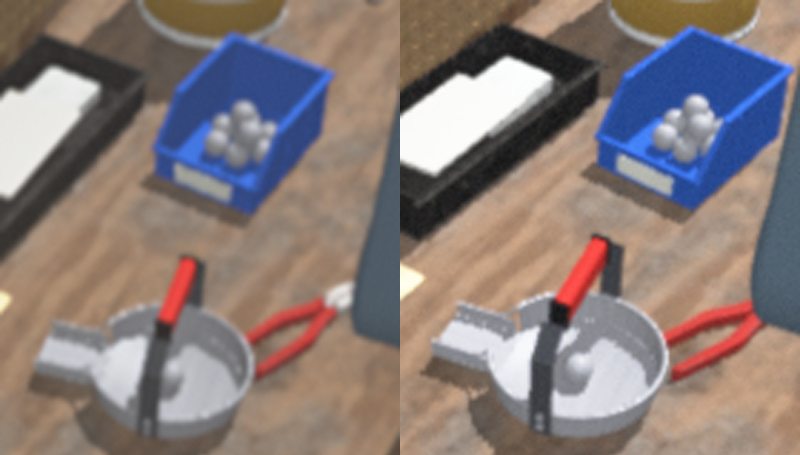

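```bash
cat >> h.py <<'E'
def Rz(a): return np.array([[np.cos(a),-np.sin(a),0],[np.sin(a),np.cos(a),0],[0,0,1]])
from scipy.optimize import least_squares
def fit(pts,obs,x0,zfree=False):
    """obs: list of (cam,{name:uv}); pose x,y,yaw(,z)"""
    def f(p):
        z=p[3] if zfree else 0
        return np.concatenate([proj(c,Rz(p[2])@np.array(pts[k])+[p[0],p[1],z])-uv for c,o in obs for k,uv in o.items()])
    r=least_squares(f,x0+([0.] if zfree else []),loss='soft_l1'); return r.x,f(r.x).reshape(-1,2)
E
python3 - <<'E'
from h import *
S,D=P('scene'),P('side')
s=lambda u,v:np.array([310+u/3.077,135+v/3.077]); d=lambda u,v:np.array([300+(u-400)/2.857,130+v/2.857])
g=tri([(S,s(179,293)),(D,d(583,278))]);print('grip',g)
print('ends',tri([(S,s(188,260)),(D,d(601,238))]),tri([(S,s(168,326)),(D,d(560,310))]))
bl=tri([(S,s(156,152)),(D,d(598,137))]);br=tri([(S,s(252,181)),(D,d(703,173))])
kl=tri([(S,s(237,36)),(D,d(692,28))]);kr=tri([(S,s(333,75)),(D,d(792,70))])
print(bl,br,kl,kr)
B={'fl':(-.075,.056,.035),'fr':(-.075,-.056,.035),'bl':(.075,.058,.08),'br':(.075,-.058,.08)}
p=fit(B,[(S,{'fl':s(156,152),'fr':s(252,181),'bl':s(237,36),'br':s(333,75)}),(D,{'fl':d(598,137),'fr':d(703,173),'bl':d(692,28),'br':d(792,70)})],[.45,-.35,-1.5],True)
print('bin',p)
print('lip mid', tri([(S,s(44,352)),(D,d(444,330))]))
st=manip.observe();print(st['eef_pos'],st['qpos'])
E
```

```text
grip (array([ 0.45873974, -0.04189329,  0.12406361]), np.float64(0.0022267238923179716))
ends (array([ 0.46725435, -0.07803444,  0.13112996]), np.float64(0.0008465996314312483)) (array([0.44122201, 0.0173224 , 0.14595465]), np.float64(0.001651288523471548))
(array([ 0.59070421, -0.27647731,  0.05497568]), np.float64(0.0008071317727669932)) (array([ 0.50813418, -0.32922057,  0.01511265]), np.float64(0.0029792685867100427)) (array([ 0.57792676, -0.42260369,  0.10140921]), np.float64(0.002627372990643897)) (array([ 0.47577705, -0.42946709,  0.08793156]), np.float64(0.0014323952004879144))
bin (array([ 0.54737166, -0.38409482, -1.65055209, -0.00870512]), array([[-0.40455374, -1.65652868],
       [ 0.7334002 ,  2.43117881],
       [-2.03603406, -0.58113673],
       [-0.20285075, -0.55812816],
       [ 0.94476226, -0.22716489],
       [-1.17760565,  3.26091824],
       [ 0.09808738,  0.16857685],
       [ 0.99420494, -0.10146718]]))
lip mid (array([ 0.56540528, -0.00605035,  0.03594891]), np.float64(0.0021238649150389886))
[ 0.16813386 -0.54938596  0.24148327] [-1.48029165e+00  1.81476301e-01  1.60787817e+00 -2.80100136e-05
  1.35378364e+00 -2.06292207e-01]
```

Request:
step_arm(motion=[[30,-20,-20,0,0,0,1],[60,-42,-40,0,0,0,1],[92,-66,-60,0,0,0,1],[124,-92,-80,0,0,0,1],[156,-118,-100,0,0,0,1]])

```text
clock: 0.52
eef_pos: [0.2774, -0.3986, 0.3374]
tcp_rot: [[0.956, 0.292, -0.0], [0.292, -0.956, 0.001], [0.0, -0.001, -1.0]]
contact_force: [0.1, 0.3, 0.5]
grip_width: 0.999
grip_force: 0.0
```

Request:
step_arm(motion=[[30,-24,-10,0,0,0,1],[62,-48,-20,0,0,0,1],[94,-72,-30,0,0,0,1],[126,-96,-40,0,0,0,1],[158,-120,-40,0,0,0,1]])

```text
clock: 0.93
eef_pos: [0.394, -0.238, 0.3792]
tcp_rot: [[0.956, 0.292, 0.002], [0.292, -0.956, -0.002], [0.002, 0.003, -1.0]]
contact_force: [0.8, -0.0, 1.2]
grip_width: 0.999
grip_force: 0.0
```

Request:
step_arm(motion=[[15,-12,0,0,0,0,1],[27,-23,0,0,0,0,1],[27,-23,0,0,0,0,1],[27,-23,0,0,0,0,1]])

```text
clock: 1.27
eef_pos: [0.412, -0.2089, 0.3768]
tcp_rot: [[0.956, 0.295, -0.001], [0.295, -0.956, 0.0], [-0.001, -0.0, -1.0]]
contact_force: [-0.3, -0.2, -1.3]
grip_width: 1.002
grip_force: 0.0
```

```bash
python3 - <<'E'
from h import *
import pickle
s=manip.observe(); print(s['clock'],s['eef_pos'],s['tcp_rot'])
im=manip.grab_frame('wrist'); cv2.imwrite('pics/w1.png',im[...,::-1]); pickle.dump(s,open('w1.pkl','wb'))
E
```

```text
1.2667 [ 0.41203171 -0.20888945  0.37677582] [[ 9.55647895e-01  2.94510944e-01 -6.36530934e-04]
 [ 2.94511058e-01 -9.55648067e-01  9.22082282e-05]
 [-5.81143225e-04 -2.75583998e-04 -9.99999793e-01]]
```

View pics/w1.png

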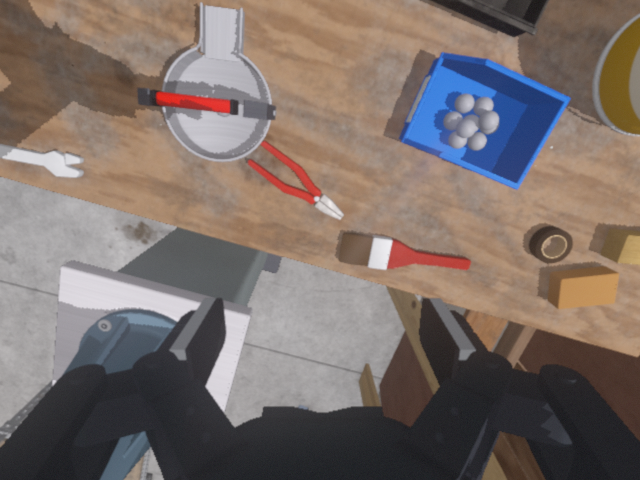

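The wrist view shows the dish rim centred near (217,104), the lip end at (221,8), the red grip from (155,99) to (235,107), and the bin with balls from (403,140) to (570,98). Zooming in for corners.

```bash
python3 - <<'E'
import cv2,numpy as np
im=cv2.imread('pics/w1.png')
a=cv2.resize(im[0:170,130:290],(480,510),interpolation=cv2.INTER_CUBIC)
b=cv2.resize(im[40:200,390:580],(570,480),interpolation=cv2.INTER_CUBIC)
a=cv2.resize(im[0:200,130:280],(0,0),fx=2,fy=2,interpolation=cv2.INTER_CUBIC)
b=cv2.resize(im[40:200,390:580],(0,0),fx=2.6,fy=2.6,interpolation=cv2.INTER_CUBIC)
c=np.zeros((420,800,3),np.uint8);c[:400,:300]=a;c[:b.shape[0],302:302+b.shape[1]]=b;cv2.imwrite('pics/w1c.png',c)
E
```

```text
(no output)
```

View pics/w1c.png

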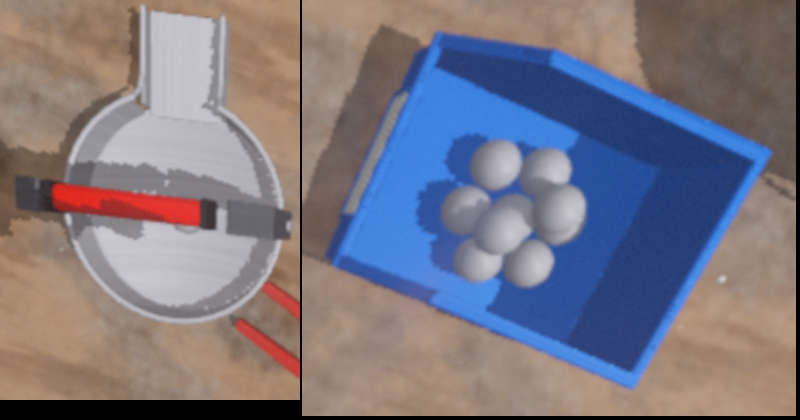

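```bash
python3 - <<'E'
from h import *
import pickle
W=P('wrist',pickle.load(open('w1.pkl','rb')));S,D=P('scene'),P('side')
a=lambda u,v:np.array([130+u/2,v/2]); b=lambda u,v:np.array([390+(u-302)/2.6,40+v/2.6])
s=lambda u,v:np.array([310+u/3.077,135+v/3.077]); d=lambda u,v:np.array([300+(u-400)/2.857,130+v/2.857])
B={'fl':(-.075,.057,.035),'fr':(-.075,-.057,.035),'bl':(.075,.058,.08),'br':(.075,-.058,.08),'ml':(-.035,.058,.08)}
oW=(W,{'fl':b(438,35),'fr':b(331,260),'bl':b(768,152),'br':b(633,385),'ml':b(553,53)})
oS=[(S,{'fl':s(156,152),'fr':s(252,181),'bl':s(237,36),'br':s(333,75)}),(D,{'fl':d(598,137),'fr':d(703,173),'bl':d(692,28),'br':d(792,70)})]
for o in ([oW],[oW]+oS):
  for z in (0,1):
    p,r=fit(B,o,[.54,-.38,-1.6],z);print('bin',p.round(4),np.abs(r).max(1).round(1))
    print('  front',p[:2]+(Rz(p[2])@[-.075,0,0])[:2])
print('back-left tri',tri([(W,b(768,152)),(S,s(237,36)),(D,d(692,28))]))
rim=[plane(W,a(*q),.038)[:2] for q in [(66,195),(187,321),(284,232),(72,240),(110,295),(265,285),(90,135)]]
rim=np.array(rim);r=least_squares(lambda p:np.hypot(*(rim-p[:2]).T)-p[2],[.45,-.03,.07]);print('rim',r.x,r.fun.round(4))
print('grip tri',tri([(W,a(128,203)),(S,s(179,293)),(D,d(583,278))]))
l1,l2=plane(W,a(141,6),.0265),plane(W,a(225,17),.0265);m=(l1+l2)/2;print('lip',l1,l2,np.hypot(*(m[:2]-r.x[:2])),'yaw',np.arctan2(*(m[:2]-r.x[:2])[::-1]), np.arctan2(*(l1-l2)[:2][::-1])-np.pi/2)
e1,e2=plane(W,a(55,184),.124),plane(W,a(203,200),.124);print('grip ends',e1,e2,np.linalg.norm(e1-e2),(e1+e2)/2,np.arctan2(*(e1-e2)[:2][::-1])-np.pi/2)
E
```

```text
bin [ 0.5469 -0.3746 -1.6508] [0.1 1.2 0.6 1.3 0.9]
  front [ 0.5529369  -0.29988138]
bin [ 5.4690e-01 -3.7450e-01 -1.6508e+00  3.0000e-04] [0.1 1.2 0.6 1.3 0.9]
  front [ 0.55288398 -0.29977548]
bin [ 0.5463 -0.3748 -1.6511] [0.6 1.6 0.6 1.5 0.5 2.2 2.2 2.7 1.1 1.2 2.7 0.9 1.1]
  front [ 0.55236042 -0.30002318]
bin [ 0.5469 -0.376  -1.6502 -0.0026] [0.9 1.7 0.9 1.5 0.6 1.8 2.6 2.8 0.8 0.7 3.2 1.  0.6]
  front [ 0.55286372 -0.30125328]
back-left tri (array([ 0.59593968, -0.4590054 ,  0.07467222]), np.float64(0.006540935317327952))
rim [ 0.46500013 -0.04964094  0.07012859] [ 0.0007 -0.0023  0.0006  0.0014  0.0005  0.0008 -0.0017]
grip tri (array([ 0.46382378, -0.04792869,  0.11725251]), np.float64(0.005128534987039736))
lip [ 0.57620687 -0.00177052  0.0265    ] [ 0.58561732 -0.05218829  0.0265    ] 0.11810642313026558 yaw 0.19307112614857122 0.18452620104797046
grip ends [ 0.46557591 -0.01055029  0.124     ] [ 0.48073061 -0.08652504  0.124     ] 0.07747145497862178 [ 0.47315326 -0.04853766  0.124     ] 0.19688605745795407
```

Request:
step_arm(motion=[[20,-27,15,0,0,-0.12,1],[39,-55,30,0,0,-0.24,1],[59,-82,46,0,0,-0.36,1],[78,-110,61,0,0,-0.48,1],[98,-137,77,0,0,-0.6,1]])

```text
clock: 1.73
eef_pos: [0.4655, -0.0498, 0.2994]
tcp_rot: [[0.622, 0.783, 0.0], [0.783, -0.622, -0.0], [-0.0, 0.0, -1.0]]
contact_force: [0.8, -1.4, 0.1]
grip_width: 1.003
grip_force: 0.0
```

Request:
step_arm(motion=[[0,0,10,0,0,-0.12,1],[0,0,20,0,0,-0.24,1],[0,0,30,0,0,-0.36,1],[0,0,40,0,0,-0.48,1],[0,0,50,0,0,-0.6,1]])

```text
clock: 2.15
eef_pos: [0.4653, -0.0511, 0.2493]
tcp_rot: [[0.07, 0.998, -0.001], [0.998, -0.07, -0.0], [-0.0, -0.001, -1.0]]
contact_force: [-0.0, 0.3, 0.7]
grip_width: 1.002
grip_force: 0.0
```

Request:
step_arm(motion=[[0,0,0,0,0,-0.12,1],[0,0,0,0,0,-0.24,1],[0,0,0,0,0,-0.26,1],[0,0,0,0,0,-0.26,1],[0,0,0,0,0,-0.26,1]])

```text
clock: 2.57
eef_pos: [0.4655, -0.0506, 0.2501]
tcp_rot: [[-0.181, 0.984, -0.0], [0.984, 0.181, -0.0], [-0.0, -0.0, -1.0]]
contact_force: [-0.6, 0.5, 0.3]
grip_width: 0.997
grip_force: 0.0
```

```bash
python3 - <<'E'
from h import *
import pickle
s=manip.observe(); print(s['clock'],s['eef_pos'],s['tcp_rot'])
im=manip.grab_frame('wrist')[...,::-1].copy(); cv2.imwrite('pics/w2.png',im); pickle.dump(s,open('w2.pkl','wb'))
W=P('wrist',s)
print('pred grip',proj(W,[.465,-.049,.124]),[proj(W,[.465,-.049,.124]+Rz(.19)@[x,y,0]) for x in(-.007,.007) for y in (-.04,.04)])
E
```

```text
2.5667 [ 0.46553557 -0.05059483  0.25009602] [[-1.80510232e-01  9.83573106e-01 -2.59106909e-05]
 [ 9.83573099e-01  1.80510227e-01 -1.32063395e-04]
 [-1.25216859e-04 -4.93238527e-05 -9.99999991e-01]]
pred grip [323.09923234 227.1197939 ] [array([315.10518077, 273.05716863]), array([313.44246946, 176.87530369]), array([331.90014178, 272.91124741]), array([331.87297095, 176.70199078])]
```

View pics/w2.png

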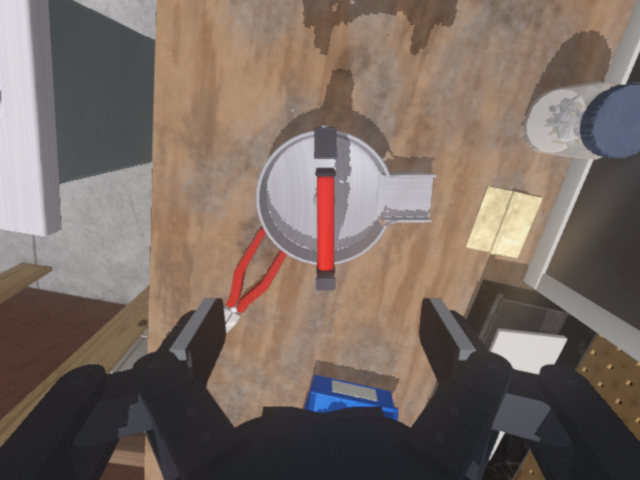

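The wrist view over the dish shows the red grip at u 318–334, v 175–270, the lip to the right at (432,198), and the bin front below at (352,390). I'll segment the red grip and triangulate it against the first wrist view.

```bash
python3 - <<'E'
from h import *
import pickle
W1=P('wrist',pickle.load(open('w1.pkl','rb')));W2=P('wrist',pickle.load(open('w2.pkl','rb')))
R=[]
for f,(x0,x1,y0,y1) in {'w1':(140,250,85,115),'w2':(305,345,165,280)}.items():
    im=cv2.imread(f'pics/{f}.png').astype(int);c=im[y0:y1,x0:x1]
    m=(c[...,2]>170)&(c[...,1]<90)&(c[...,0]<90)
    v,u=np.nonzero(m);r=cv2.minAreaRect(np.c_[u+x0,v+y0].astype(np.float32));R.append(r);print(f,r,u.mean()+x0,v.mean()+y0)
    R[-1]=(u.mean()+x0,v.mean()+y0)
X,e=tri([(W1,R[0]),(W2,R[1])]);print('grip',X,e)
for z in (.118,.124):print(z,plane(W1,R[0],z),plane(W2,R[1],z))
# dish from w2: ball/rim
rim=np.array([plane(W2,q,.038)[:2] for q in [(258,195),(388,170),(391,228),(275,150),(280,245),(300,260),(300,136)]])
r=least_squares(lambda p:np.hypot(*(rim-p[:2]).T)-p[2],[.45,-.03,.07]);print('rim',r.x,r.fun.round(4))
m=(plane(W2,(436,174),.0265)+plane(W2,(431,222),.0265))/2;print('lip',m,np.arctan2(*(m[:2]-X[:2])[::-1]))
l,h=plane(W2,(326,178),.124),plane(W2,(326,268),.124);print(l,h,np.arctan2(*(l-h)[:2][::-1])-np.pi/2)
E
```

```text
w1 ((193.0900115966797, 101.3699951171875), (73.82196044921875, 12.586501121520996), 8.130102157592773) 195.42608695652174 100.87101449275363
w2 ((324.9999694824219, 222.99996948242188), (15.999998092651367, 91.99998474121094), 0.0) 325.21703853955376 221.88843813387425
grip [ 0.4680583  -0.04678321  0.11476375] 0.0023194460327077056
0.118 [ 0.46983417 -0.04762012  0.118     ] [ 0.46624095 -0.04614163  0.118     ]
0.124 [ 0.47013443 -0.04971414  0.124     ] [ 0.46586775 -0.04443206  0.124     ]
rim [ 0.46923008 -0.04717875  0.07146233] [ 0.0002 -0.0022  0.0023  0.0021 -0.0018  0.0002 -0.0007]
lip [ 0.58092334 -0.02592681  0.0265    ] 0.18272932244492815
[ 0.46011196 -0.01016712  0.124     ] [ 0.47377333 -0.08345728  0.124     ] 0.1842862058946939
```

Request:
step_arm(motion=[[3,2,30,0,0,0,1],[3,2,65,0,0,0,0.8],[3,2,95,0,0,0,0.7],[3,2,125,0,0,0,0.6],[3,2,146,0,0,0,0.5]])

```text
clock: 3.03
eef_pos: [0.4658, -0.0462, 0.1017]
tcp_rot: [[-0.183, 0.983, -0.002], [0.983, 0.183, 0.001], [0.001, -0.002, -1.0]]
contact_force: [0.2, -0.1, -0.9]
grip_width: 0.5
grip_force: 0.0
```

Request:
step_arm(motion=[[0,0,0,0,0,0,0.4],[0,0,0,0,0,0,0.35],[0,0,0,0,0,0,0.3],[0,0,0,0,0,0,0.27],[0,0,0,0,0,0,0.25]], grip_force=70)

```text
clock: 3.45
eef_pos: [0.4683, -0.047, 0.1059]
tcp_rot: [[-0.185, 0.983, 0.003], [0.983, 0.185, -0.001], [-0.002, 0.003, -1.0]]
contact_force: [-0.1, -0.1, 0.3]
grip_width: 0.251
grip_force: 0.0
```

```bash
python3 - <<'E'
from h import *
import pickle
s=manip.observe(); print(s['clock'],s['eef_pos'],s['tcp_rot'],s['contact_force'],s['grip_width'])
w=manip.grab_frame('wrist')[...,::-1][100:480,100:540]; c=manip.grab_frame('scene')[...,::-1][190:300,300:410]
pickle.dump(s,open('w3.pkl','wb'))
cv2.imwrite('pics/g3.png',np.hstack([w,cv2.resize(c,(350,350),interpolation=2)[:380] if 0 else cv2.copyMakeBorder(cv2.resize(c,(350,350),interpolation=2),0,30,0,0,0)]))
E
```

```text
3.45 [ 0.46834125 -0.04696551  0.10587359] [[-0.18463214  0.98280231  0.00325506]
 [ 0.9828061   0.1846368  -0.00119354]
 [-0.00177402  0.00297872 -0.99999399]] [-0.1469612  -0.05621443  0.25881548] 0.2510953988881464
```

View pics/g3.png

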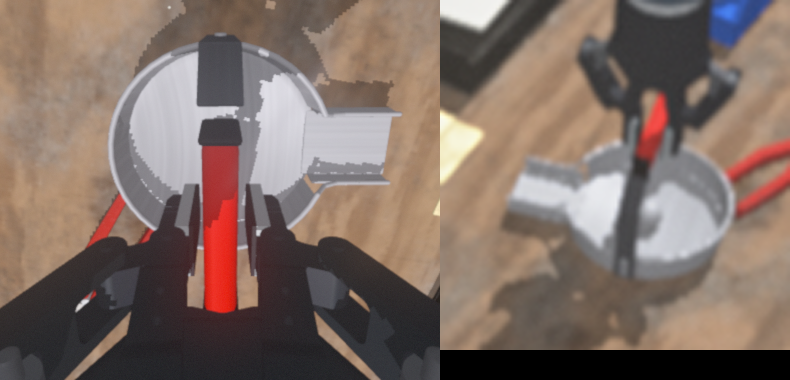

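The red bar (crop u 203–237) lies between the pads (197 and 247), so I can close.

Request:
step_arm(motion=[[0,0,0,0,0,0,0.22],[0,0,0,0,0,0,0.19],[0,0,0,0,0,0,0.16],[0,0,0,0,0,0,0.13],[0,0,0,0,0,0,0.1]], grip_force=70)

```text
clock: 3.97
eef_pos: [0.4673, -0.0465, 0.1046]
tcp_rot: [[-0.185, 0.983, 0.001], [0.983, 0.185, -0.0], [-0.0, 0.001, -1.0]]
contact_force: [-1.3, 1.1, 5.4]
grip_width: 0.154
grip_force: 69.0
```

Request:
step_arm(motion=[[0,0,0,0,0,0,0],[0,0,0,0,0,0,0],[0,0,0,0,0,0,0],[0,0,0,0,0,0,0],[0,0,0,0,0,0,0]], grip_force=80)

```text
clock: 4.38
eef_pos: [0.4674, -0.0465, 0.1046]
tcp_rot: [[-0.185, 0.983, 0.001], [0.983, 0.185, -0.0], [-0.0, 0.001, -1.0]]
contact_force: [-1.8, 1.6, 5.2]
grip_width: 0.153
grip_force: 78.0
```

Request:
step_arm(motion=[[0,0,-2,0,0,0,0],[0,0,-5,0,0,0,0],[0,0,-10,0,0,0,0],[0,0,-16,0,0,0,0],[0,0,-22,0,0,0,0]])

```text
clock: 4.8
eef_pos: [0.4667, -0.0464, 0.1263]
tcp_rot: [[-0.185, 0.983, -0.001], [0.983, 0.185, 0.0], [0.0, -0.001, -1.0]]
contact_force: [0.5, 0.4, -4.6]
grip_width: 0.15
grip_force: 78.0
```

Request:
step_arm(motion=[[0,0,-7,0,0,0,0],[0,0,-14,0,0,0,0],[0,0,-22,0,0,0,0],[0,0,-30,0,0,0,0],[0,0,-35,0,0,0,0]])

```text
clock: 5.22
eef_pos: [0.4675, -0.0467, 0.1625]
tcp_rot: [[-0.185, 0.983, 0.002], [0.983, 0.185, -0.001], [-0.001, 0.001, -1.0]]
contact_force: [1.0, -0.0, -3.4]
grip_width: 0.15
grip_force: 78.0
```

Request:
step_arm(motion=[[0,0,-3,0,0,0,0],[0,0,-3,0,0,0,0],[0,0,-3,0,0,0,0],[0,0,-3,0,0,0,0],[0,0,-3,0,0,0,0]])

```text
clock: 5.63
eef_pos: [0.4666, -0.0463, 0.1636]
tcp_rot: [[-0.185, 0.983, -0.001], [0.983, 0.185, 0.0], [0.001, -0.001, -1.0]]
contact_force: [-0.3, 0.5, -4.6]
grip_width: 0.148
grip_force: 78.0
```

```bash
python3 - <<'E'
from h import *
import pickle
s=manip.observe(); print(s['clock'],s['eef_pos'],s['tcp_rot'],s['contact_force'],s['wrist_torque'],s['qpos'])
w=manip.grab_frame('wrist')[...,::-1][100:480,100:540]; c=manip.grab_frame('side')[...,::-1][170:280,300:410]
pickle.dump(s,open('w4.pkl','wb'))
cv2.imwrite('pics/g4.png',np.hstack([w,cv2.copyMakeBorder(cv2.resize(c,(350,350),interpolation=2),0,30,0,0,0)]))
T=np.array([.5527,-.300]);a=-1.651
print('target dish xy',T+(.030-.118)*np.array([np.cos(a),np.sin(a)]))
E
```

```text
5.6333 [ 0.46661921 -0.04634256  0.16355121] [[-1.84957830e-01  9.82745907e-01 -1.04091841e-03]
 [ 9.82746302e-01  1.84958293e-01  3.66975114e-04]
 [ 5.53169785e-04 -9.55083800e-04 -9.99999391e-01]] [-0.2659262   0.50051923 -4.64769296] [ 0.02499299  0.02654865 -0.02198543] [-3.52919248e-01  3.22835599e-02  1.94036181e+00 -1.67511783e-05
  1.17005089e+00 -5.38941949e-01]
target dish xy [ 0.55975036 -0.21228288]
```

View pics/g4.png

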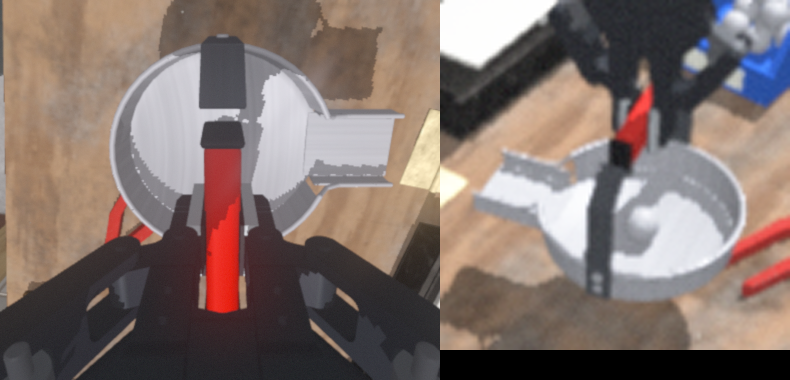

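Request:
step_arm(motion=[[0,0,0,0,0,0.01,0],[0,0,0,0,0,0.04,0],[0,0,0,0,0,0.09,0],[0,0,0,0,0,0.16,0],[0,0,0,0,0,0.25,0]])

```text
clock: 6.15
eef_pos: [0.4669, -0.0464, 0.1639]
tcp_rot: [[0.068, 0.998, -0.0], [0.998, -0.068, 0.0], [0.0, -0.0, -1.0]]
contact_force: [-0.5, -0.2, -4.7]
grip_width: 0.147
grip_force: 78.0
```

Request:
step_arm(motion=[[0,0,0,0,0,0.09,0],[0,0,0,0,0,0.18,0],[0,0,0,0,0,0.27,0],[0,0,0,0,0,0.36,0],[0,0,0,0,0,0.45,0]])

```text
clock: 6.57
eef_pos: [0.4669, -0.0464, 0.1639]
tcp_rot: [[0.496, 0.868, -0.0], [0.868, -0.496, 0.0], [-0.0, -0.0, -1.0]]
contact_force: [-0.6, -0.5, -5.0]
grip_width: 0.149
grip_force: 78.0
```

Request:
step_arm(motion=[[0,0,0,0,0,0.09,0],[0,0,0,0,0,0.18,0],[0,0,0,0,0,0.27,0],[0,0,0,0,0,0.36,0],[0,0,0,0,0,0.45,0]])

```text
clock: 6.98
eef_pos: [0.4669, -0.0465, 0.1639]
tcp_rot: [[0.824, 0.566, -0.0], [0.566, -0.824, 0.0], [-0.0, -0.0, -1.0]]
contact_force: [0.8, 0.5, -4.3]
grip_width: 0.151
grip_force: 78.0
```

Request:
step_arm(motion=[[0,0,0,0,0,0.09,0],[0,0,0,0,0,0.18,0],[0,0,0,0,0,0.27,0],[0,0,0,0,0,0.36,0],[0,0,0,0,0,0.45,0]])

```text
clock: 7.4
eef_pos: [0.467, -0.0464, 0.1639]
tcp_rot: [[0.989, 0.151, -0.0], [0.151, -0.989, 0.0], [-0.0, -0.0, -1.0]]
contact_force: [0.8, -0.2, -4.7]
grip_width: 0.15
grip_force: 78.0
```

Request:
step_arm(motion=[[0,0,0,0,0,0.08,0],[0,0,0,0,0,0.15,0],[0,0,0,0,0,0.2,0],[0,0,0,0,0,0.23,0],[0,0,0,0,0,0.237,0]])

```text
clock: 7.82
eef_pos: [0.467, -0.0464, 0.1639]
tcp_rot: [[0.997, -0.082, -0.0], [-0.082, -0.997, 0.0], [-0.0, -0.0, -1.0]]
contact_force: [0.2, 1.0, -4.7]
grip_width: 0.152
grip_force: 78.0
```

Request:
step_arm(motion=[[0,0,0,0,0,0,0],[0,0,0,0,0,0,0],[0,0,0,0,0,0,0],[0,0,0,0,0,0,0],[0,0,0,0,0,0,0]])

```text
clock: 8.23
eef_pos: [0.467, -0.0465, 0.1641]
tcp_rot: [[0.997, -0.08, -0.0], [-0.08, -0.997, 0.0], [-0.0, -0.0, -1.0]]
contact_force: [-0.6, 0.1, -4.2]
grip_width: 0.152
grip_force: 78.0
```

```bash
python3 - <<'E'
from h import *
import pickle
s=manip.observe(); print(s['clock'],s['eef_pos'],s['tcp_rot'],s['contact_force'],s['wrist_torque'],s['qpos'][5])
w=manip.grab_frame('wrist')[...,::-1][:380]; c=manip.grab_frame('side')[...,::-1][130:290,290:430]
pickle.dump(s,open('w5.pkl','wb')); cv2.imwrite('pics/w5.png',w)
cv2.imwrite('pics/g5.png',np.hstack([w[:,130:560],cv2.resize(c,(332,380),interpolation=2)]))
d=s['tcp_rot'].T@(np.array([.5598,-.2123,0])-s['eef_pos']);print('tool delta mm',d*1000)
E
```

```text
8.2333 [ 0.46698794 -0.04645678  0.16405853] [[ 9.96808737e-01 -7.98269309e-02 -5.43649439e-05]
 [-7.98269295e-02 -9.96808738e-01  2.71991347e-05]
 [-5.63626746e-05 -2.27725486e-05 -9.99999998e-01]] [-0.59341223  0.09381954 -4.19556146] [0.0399849  0.00673098 0.03888412] 1.2978157736039457
tool delta mm [105.7638759  157.90880386 164.04897206]
```

View pics/g5.png

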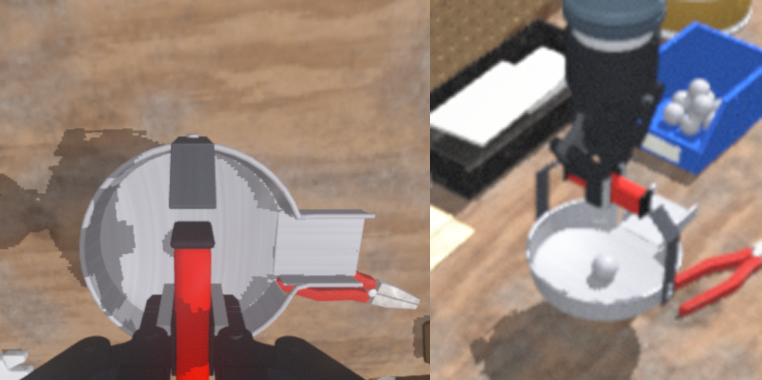

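```bash
python3 - <<'E'
from h import *
import pickle
s=pickle.load(open('w5.pkl','rb'));W=P('wrist',s);D=P('side')
h=.0594
l1,l2=plane(W,(505,215),h+.0265),plane(W,(489,286),h+.0265);print(l1,l2)
m=(l1+l2)/2;v=(m-s['eef_pos'])[:2];print('lip rel',np.hypot(*v),'yaw',np.arctan2(v[1],v[0]))
print('ball',plane(D,(363.8,242.8),h+.0155)-s['eef_pos'])
# min-jerk plans + ball sim
def mj(n): t=np.arange(1,n+1)/n; return 10*t**3-15*t**4+6*t**5
for D0,n in((.145,20),(.145,25),(.06,15),(.06,20)):
    p=np.r_[0,np.round(mj(n)*D0,3),[D0]*24];t=np.arange(len(p))/12
    tt=np.arange(0,t[-1],.002);a=np.gradient(np.gradient(np.interp(tt,t,p),.002),.002)
    x=v=0;X=[]
    for k in a: v+=.002*(-5/7*(9.81*x/.1875+k)); x+=.002*v; X.append(abs(x))
    print(D0,n,max(X))
print((mj(25)*106).round(),(mj(25)*100).round(),(mj(20)*58).round())
E
```

```text
[ 0.48020989 -0.16460361  0.0859    ] [ 0.43010276 -0.15806283  0.0859    ]
lip rel 0.11548412369545298 yaw -1.673428717539227
ball [-0.00775335  0.00256312 -0.08915853]
0.145 20 0.012976918500002703
0.145 25 0.006634752326851984
0.06 15 0.013109911969691877
0.06 20 0.005616075921613636
[  0.   0.   2.   3.   6.  10.  15.  20.  27.  34.  41.  49.  57.  65.
  72.  79.  86.  91.  96. 100. 103. 104. 106. 106. 106.] [  0.   0.   1.   3.   6.   9.  14.  19.  25.  32.  39.  46.  54.  61.
  68.  75.  81.  86.  91.  94.  97.  99. 100. 100. 100.] [ 0.  0.  2.  3.  6.  9. 14. 18. 24. 29. 34. 40. 44. 49. 52. 55. 56. 58.
 58. 58.]
```

```bash
python3 - <<'E'
import numpy as np
def mj(n): t=np.arange(1,n+1)/n; return 10*t**3-15*t**4+6*t**5
for n,d in((30,(106,100)),(25,(0,58,16))):
    p=np.array([mj(n)*k for k in d]).T; o=np.zeros(len(d))
    for i in range(0,n,5): print((p[i:i+5]-o).round(1).tolist()); o=p[i+4]
E
```

```text
[[0.0, 0.0], [0.3, 0.3], [0.9, 0.9], [2.0, 1.9], [3.8, 3.5]]
[[2.4, 2.2], [5.4, 5.1], [9.2, 8.6], [13.5, 12.8], [18.5, 17.4]]
[[5.5, 5.2], [11.4, 10.8], [17.7, 16.7], [24.1, 22.8], [30.8, 29.0]]
[[6.6, 6.2], [13.1, 12.4], [19.4, 18.3], [25.3, 23.8], [30.8, 29.0]]
[[5.0, 4.7], [9.3, 8.8], [13.1, 12.3], [16.1, 15.2], [18.5, 17.4]]
[[1.7, 1.6], [2.9, 2.7], [3.5, 3.3], [3.7, 3.5], [3.8, 3.5]]
[[0.0, 0.0, 0.0], [0.0, 0.3, 0.1], [0.0, 0.8, 0.2], [0.0, 1.8, 0.5], [0.0, 3.4, 0.9]]
[[0.0, 2.0, 0.6], [0.0, 4.6, 1.3], [0.0, 7.7, 2.1], [0.0, 11.2, 3.1], [0.0, 15.1, 4.2]]
[[0.0, 4.1, 1.1], [0.0, 8.4, 2.3], [0.0, 12.8, 3.5], [0.0, 17.1, 4.7], [0.0, 21.2, 5.8]]
[[0.0, 3.9, 1.1], [0.0, 7.4, 2.0], [0.0, 10.4, 2.9], [0.0, 13.0, 3.6], [0.0, 15.1, 4.2]]
[[0.0, 1.5, 0.4], [0.0, 2.5, 0.7], [0.0, 3.1, 0.9], [0.0, 3.3, 0.9], [0.0, 3.4, 0.9]]
```

Request:
step_arm(motion=[[0,0,0,0,0,0,0],[0.3,0.3,0,0,0,0,0],[0.9,0.9,0,0,0,0,0],[2,1.9,0,0,0,0,0],[3.8,3.5,0,0,0,0,0]])

```text
clock: 8.75
eef_pos: [0.4705, -0.0503, 0.1641]
tcp_rot: [[0.997, -0.08, -0.0], [-0.08, -0.997, 0.0], [-0.0, -0.0, -1.0]]
contact_force: [0.5, -0.5, -3.4]
grip_width: 0.148
grip_force: 78.0
```

Request:
step_arm(motion=[[2.4,2.2,0,0,0,0,0],[5.4,5.1,0,0,0,0,0],[9.2,8.6,0,0,0,0,0],[13.5,12.8,0,0,0,0,0],[18.5,17.4,0,0,0,0,0]])

```text
clock: 9.17
eef_pos: [0.488, -0.0696, 0.164]
tcp_rot: [[0.997, -0.08, -0.0], [-0.08, -0.997, -0.0], [-0.0, 0.0, -1.0]]
contact_force: [-0.9, -0.6, -4.1]
grip_width: 0.153
grip_force: 78.0
```

Request:
step_arm(motion=[[5.5,5.2,0,0,0,0,0],[11.4,10.8,0,0,0,0,0],[17.7,16.7,0,0,0,0,0],[24.1,22.8,0,0,0,0,0],[30.8,29,0,0,0,0,0]])

```text
clock: 9.58
eef_pos: [0.5166, -0.1013, 0.164]
tcp_rot: [[0.997, -0.08, -0.0], [-0.08, -0.997, 0.0], [-0.0, -0.0, -1.0]]
contact_force: [-0.0, 0.4, -4.7]
grip_width: 0.148
grip_force: 78.0
```

Request:
step_arm(motion=[[6.6,6.2,0,0,0,0,0],[13.1,12.4,0,0,0,0,0],[19.4,18.3,0,0,0,0,0],[25.3,23.8,0,0,0,0,0],[30.8,29,0,0,0,0,0]])

```text
clock: 10.0
eef_pos: [0.5449, -0.1325, 0.164]
tcp_rot: [[0.997, -0.08, -0.0], [-0.08, -0.997, -0.0], [-0.0, 0.0, -1.0]]
contact_force: [-0.2, 0.7, -4.2]
grip_width: 0.149
grip_force: 78.0
```

Request:
step_arm(motion=[[5,4.7,0,0,0,0,0],[9.3,8.8,0,0,0,0,0],[13.1,12.3,0,0,0,0,0],[16.1,15.2,0,0,0,0,0],[18.5,17.4,0,0,0,0,0]])

```text
clock: 10.42
eef_pos: [0.5616, -0.151, 0.164]
tcp_rot: [[0.997, -0.08, -0.0], [-0.08, -0.997, 0.0], [-0.0, -0.0, -1.0]]
contact_force: [-0.6, 1.0, -4.8]
grip_width: 0.154
grip_force: 78.0
```

Request:
step_arm(motion=[[1.7,1.6,0,0,0,0,0],[2.9,2.7,0,0,0,0,0],[3.5,3.3,0,0,0,0,0],[3.7,3.5,0,0,0,0,0],[3.8,3.5,0,0,0,0,0]])

```text
clock: 10.83
eef_pos: [0.5648, -0.1543, 0.1641]
tcp_rot: [[0.997, -0.08, -0.0], [-0.08, -0.997, 0.0], [-0.0, -0.0, -1.0]]
contact_force: [0.7, -0.7, -4.1]
grip_width: 0.148
grip_force: 78.0
```

```bash
python3 - <<'E'
from h import *
import pickle
s=manip.observe(); print(s['clock'],s['eef_pos'],s['contact_force'],s['wrist_torque'])
w=manip.grab_frame('wrist')[...,::-1][60:440,180:]; c=manip.grab_frame('side')[...,::-1][110:270,330:470]
pickle.dump(s,open('w6.pkl','wb'))
cv2.imwrite('pics/g6.png',np.hstack([w,cv2.resize(c,(332,380),interpolation=2)]))
d=s['tcp_rot'].T@(np.array([.5598,-.2123,.148])-s['eef_pos']);print('tool delta mm',d*1000)
E
```

```text
10.8333 [ 0.56479994 -0.15431684  0.164061  ] [ 0.70326257 -0.70447232 -4.14673374] [0.04526986 0.04515278 0.02487387]
tool delta mm [-0.343481   58.19911632 16.05450913]
```

View pics/g6.png

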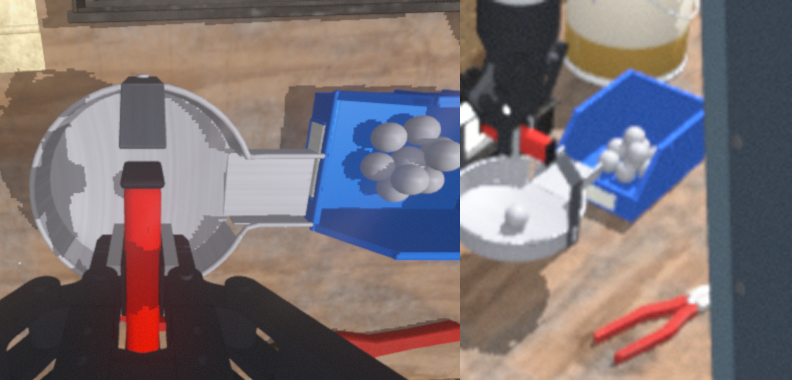

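```bash
python3 - <<'E'
from h import *
import pickle
s=pickle.load(open('w6.pkl','rb'));W=P('wrist',s);h=.0594
R=Rz(-1.651);o=np.array([.5465,-.3747,0])
for q in [(-.075,.057,.035),(-.075,-.057,.035),(-.035,-.058,.08),(-.035,.058,.08)]: print((proj(W,R@np.array(q)+o)-[180,60]).round(1))
for uv in [(502,215),(493,286)]: print('lip in bin',R.T@(plane(W,uv,h+.0265)-o)+[.075,0,0])
E
```

```text
[337.   93.9]
[313.2 230. ]
[397.1 260.1]
[440.6  98.7]
lip in bin [-0.03136431  0.02320808  0.0859    ]
lip in bin [-0.02920367 -0.02726411  0.0859    ]
```

The predicted bin corners match the picture: the right front is at (313,230) and the slope break is at (398,258). The lip end is 30 mm short of the front edge and centred to 2 mm. The ball is near the middle of the dish at (516,215), so I'll move in and down.

Request:
step_arm(motion=[[0,0,0,0,0,0,0],[0,0.3,0.1,0,0,0,0],[0,0.8,0.2,0,0,0,0],[0,1.8,0.5,0,0,0,0],[0,3.4,0.9,0,0,0,0]])

```text
clock: 11.35
eef_pos: [0.5646, -0.1579, 0.1632]
tcp_rot: [[0.997, -0.08, 0.0], [-0.08, -0.997, -0.0], [0.0, 0.0, -1.0]]
contact_force: [-0.1, 0.4, -5.1]
grip_width: 0.151
grip_force: 78.0
```

Request:
step_arm(motion=[[0,2,0.6,0,0,0,0],[0,4.6,1.3,0,0,0,0],[0,7.7,2.1,0,0,0,0],[0,11.2,3.1,0,0,0,0],[0,15.1,4.2,0,0,0,0]])

```text
clock: 11.77
eef_pos: [0.5633, -0.1733, 0.1588]
tcp_rot: [[0.997, -0.08, -0.0], [-0.08, -0.997, 0.0], [-0.0, -0.0, -1.0]]
contact_force: [-0.1, -0.5, -4.5]
grip_width: 0.152
grip_force: 78.0
```

Request:
step_arm(motion=[[0,4.1,1.1,0,0,0,0],[0,8.4,2.3,0,0,0,0],[0,12.8,3.5,0,0,0,0],[0,17.1,4.7,0,0,0,0],[0,21.2,5.8,0,0,0,0]])

```text
clock: 12.18
eef_pos: [0.5616, -0.1946, 0.153]
tcp_rot: [[0.997, -0.08, -0.0], [-0.08, -0.997, 0.0], [-0.0, -0.0, -1.0]]
contact_force: [0.3, 0.0, -4.3]
grip_width: 0.149
grip_force: 78.0
```

Request:
step_arm(motion=[[0,3.9,1.1,0,0,0,0],[0,7.4,2,0,0,0,0],[0,10.4,2.9,0,0,0,0],[0,13,3.6,0,0,0,0],[0,15.1,4.2,0,0,0,0]])

```text
clock: 12.6
eef_pos: [0.5604, -0.2093, 0.1489]
tcp_rot: [[0.997, -0.08, -0.0], [-0.08, -0.997, 0.0], [-0.0, -0.0, -1.0]]
contact_force: [0.7, -0.1, -4.2]
grip_width: 0.151
grip_force: 78.0
```

Request:
step_arm(motion=[[0,1.5,0.4,0,0,0,0],[0,2.5,0.7,0,0,0,0],[0,3.1,0.9,0,0,0,0],[0,3.3,0.9,0,0,0,0],[0,3.4,0.9,0,0,0,0]])

```text
clock: 13.02
eef_pos: [0.5602, -0.2124, 0.1481]
tcp_rot: [[0.997, -0.08, -0.0], [-0.08, -0.997, 0.0], [-0.0, -0.0, -1.0]]
contact_force: [-0.2, -0.5, -3.9]
grip_width: 0.149
grip_force: 78.0
```

Request:
step_arm(motion=[[0,0,0,0,0,0,0],[0,0,0,0,0,0,0],[0,0,0,0,0,0,0],[0,0,0,0,0,0,0],[0,0,0,0,0,0,0]])

```text
clock: 13.43
eef_pos: [0.5602, -0.2124, 0.1481]
tcp_rot: [[0.997, -0.08, 0.0], [-0.08, -0.997, 0.0], [0.0, -0.0, -1.0]]
contact_force: [-0.4, -1.2, -4.4]
grip_width: 0.147
grip_force: 78.0
```

Request:
step_arm(motion=[[0,0,0,0,0,0,0],[0,0,0,0,0,0,0],[0,0,0,0,0,0,0],[0,0,0,0,0,0,0],[0,0,0,0,0,0,0]])

```text
clock: 13.85
eef_pos: [0.5602, -0.2125, 0.1481]
tcp_rot: [[0.997, -0.08, 0.0], [-0.08, -0.997, 0.0], [0.0, -0.0, -1.0]]
contact_force: [0.1, -0.0, -4.6]
grip_width: 0.151
grip_force: 78.0
```

Request:
step_arm(motion=[[0,0,0,0,0,0,0],[0,0,0,0,0,0,0],[0,0,0,0,0,0,0],[0,0,0,0,0,0,0],[0,0,0,0,0,0,0]])

```text
clock: 14.27
eef_pos: [0.5602, -0.2125, 0.1481]
tcp_rot: [[0.997, -0.08, -0.0], [-0.08, -0.997, -0.0], [-0.0, 0.0, -1.0]]
contact_force: [0.5, -0.1, -4.6]
grip_width: 0.147
grip_force: 78.0
```

```bash
python3 - <<'E'
from h import *
import pickle
for i in range(20): manip.grab_frame('scene')  # let the ball settle (1 s)
s=manip.observe(); print(s['clock'],s['eef_pos'],s['tcp_rot'][:,2],s['contact_force'],s['wrist_torque'])
w=manip.grab_frame('wrist')[...,::-1][60:440,180:]; c=manip.grab_frame('side')[...,::-1][110:270,330:470]
pickle.dump(s,open('w7.pkl','wb'))
cv2.imwrite('pics/g7.png',np.hstack([w,cv2.resize(c,(332,380),interpolation=2)]))
E
```

```text
15.2667 [ 0.56018249 -0.21247553  0.14804168] [-5.46631592e-05  3.79523613e-05 -9.99999998e-01] [-0.64205257  0.04562888 -4.60223434] [ 0.03556046 -0.02049438 -0.02770766]
```

View pics/g7.png

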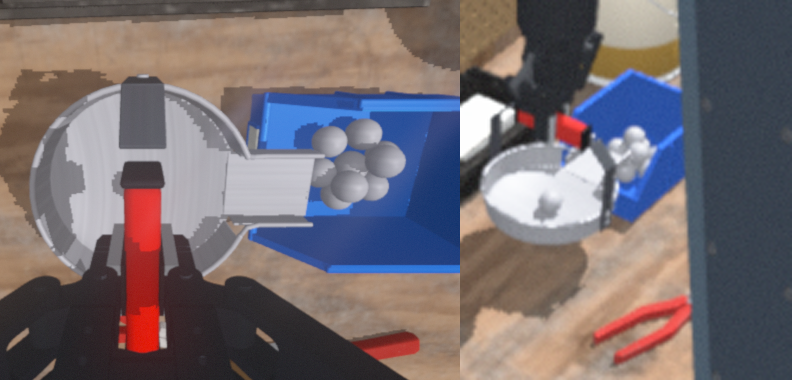

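The lip is in over the bin front, level and centred, and the ball at (550,200) is near the middle. I'll check the ball's position and stillness, then hand in.

```bash
python3 - <<'E'
from h import *
s=manip.observe();D=P('side');h=.0435
print('ball rel',(plane(D,(368,194.2),h+.0155)-s['eef_pos'])[:2])
f=[manip.grab_frame('side')[175:215,345:395].astype(float) for _ in range(20)]
g=np.array([[np.abs(a-f[0]).mean(),np.abs(a-b).mean()] for a,b in zip(f[1:],f[:-1])]);print(g.round(2).tolist())
t=[cv2.phaseCorrelate(f[0].mean(2)[5:35,12:32].copy(),a.mean(2)[5:35,12:32].copy())[0] for a in f];print(np.round(t,2).tolist())
E
```

```text
ball rel [-0.0060172  -0.00021551]
[[1.27, 1.27], [1.26, 1.28], [1.3, 1.3], [1.26, 1.3], [1.28, 1.25], [1.3, 1.23], [1.28, 1.28], [1.28, 1.27], [1.3, 1.27], [1.27, 1.28], [1.27, 1.29], [1.27, 1.3], [1.28, 1.32], [1.28, 1.28], [1.27, 1.22], [1.29, 1.26], [1.3, 1.29], [1.27, 1.31], [1.3, 1.26]]
[[0.0, 0.0], [0.01, 0.03], [-0.11, -0.07], [0.0, 0.06], [-0.06, -0.0], [-0.07, 0.02], [-0.11, -0.03], [-0.1, -0.03], [-0.14, 0.07], [-0.07, 0.01], [-0.05, -0.04], [-0.07, 0.0], [-0.03, -0.01], [-0.07, -0.01], [-0.03, 0.01], [-0.03, 0.09], [-0.05, -0.0], [-0.08, 0.04], [-0.04, -0.05], [-0.1, 0.02]]
```

The ball is still and about 6 mm from the middle.

```bash
python3 -c "from plant import manip; print(manip.close_job())"
```

```text
the job is handed in; nothing more can be done
None
```

The job is handed in with the arm still holding the dish level and still: by my measurements the lip is about 28 mm past the front edge of the right-hand (spare-ball) bin and 20 mm above it, and the ball lies about 6 mm from the middle (the hand-in returned no verdict).

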